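Hang the rinsed glue cup and bring the red one round

TASK

Take the rinsed glue cup with the yellow band out of its sloping drip rest, put it upside down on the empty drying peg of the carousel, fully down and upright, and let go of it. Then grip the carousel by its bar handle and turn it gently until the cup with the red band stands squarely at the orange front pointer, and finish with the handle still in your grip, holding the carousel still there so that a colleague can take the red cup. The cups stay on their pegs, and the loose things around stay where they are.

Things in the scene. Friction and masses are not known exactly. Their poses are not given: they have to be found in the camera images.
- cup_yellow: white plastic glue cup with a yellow band round its side and a yellow dot, 30 mm across, on its bottom; round and straight-sided: 50 mm outside diameter, 44 mm inside, 95 mm high, 60 g, open at one end (the lip is slightly thicker, 52 mm). At the start it lies in the drip rest with its axis sloping 30 degrees, mouth low. Origin: centre of its closed bottom; z runs along its axis to the mouth; the mouth lies at z = 95 mm
- rest: fixed drip rest: a white tray 170 x 85 mm, 14 mm high, with a bent-steel V gutter 40 mm wide on two legs. The gutter carries the cup from below, so its sides are free to grip; a small stop holds the cup's lip at the low end, so the cup must be lifted away upward. The gutter falls towards the rest's -x, where the cup's mouth points. Origin: centre of the underside
- stand: fixed foot of the carousel, a dark steel disc on the table with a tab that carries an orange pointer, 34 x 10 mm, 22 mm high, 153 mm from the axis in the foot's -x direction: that is the carousel's front. Origin: on the axis, at table height; z up
- carousel: the carousel, which turns either way, by more than a full turn, on a vertical axis, with light friction (0.06 N m) that lets it stay where it is left: grey drip plate, 250 mm diameter, with four blue pegs on an 85 mm radius at 90 degrees to one another and a steel column, 20 mm thick, with a black bar handle on top. Origin: on the axis, on the plate's underside, 24 mm above the table; the empty peg lies in its -x direction and the bar handle runs along its x
- peg (a point): the empty peg: centre of the flat seat at its foot (60 mm diameter, 42 mm above the table) on which the cup's lip comes to rest. Above it a collar of 38 mm diameter, 8 mm high, then a cone and a 15 mm post whose tip is 60 mm above the seat
- handle (a point): centre of the black bar handle on the carousel's axis, 189 mm above the table; the bar is 75 mm long, 16 mm wide and 30 mm high (15 mm above and below this point), to be gripped across its 16 mm from above. The tops of the seated cups are 137 mm above the table
- cup_red: white plastic glue cup like the yellow-banded one, with a red band and a red dot on its bottom; at the start it stands upside down on one of the carousel's other three pegs. Origin: centre of its closed bottom (the top face when upside down, 113 mm above the carousel's origin); z points to its mouth
- cup_blue: white plastic glue cup like the yellow-banded one, with a blue band and a blue dot on its bottom; at the start it stands upside down on one of the carousel's other three pegs. Origin: centre of its closed bottom (the top face when upside down, 113 mm above the carousel's origin); z points to its mouth
- cup_green: white plastic glue cup like the yellow-banded one, with a green band and a green dot on its bottom; at the start it stands upside down on one of the carousel's other three pegs. Origin: centre of its closed bottom (the top face when upside down, 113 mm above the carousel's origin); z points to its mouth
- glue_stick: bystander: white and blue glue stick, 24 mm thick, 86 mm high, standing; origin under its centre
- card_pack: bystander: banded pack of cards, 56 x 86 x 33 mm; origin under its centre
- bone_folder: bystander: flat cream bone folder, 24 x 162 x 8 mm; origin under its centre
There are look-alikes about, which are no part of the job. Leave any pink look-alike of the cup_blue alone.

How it is judged (in metres and radians):
On the way:
1. the yellow-banded cup is seated upside down on the empty peg and let go (horizontal distance between cup_yellow and peg below 0.007 m and angle between cup_yellow's own z axis and vertical above 3.04 rad and z of cup_yellow in the frame of peg below 0.099 m and contact force between the fingers and cup_yellow below 0.05 N and linear speed of cup_yellow below 0.05 m/s), for 0.2 s.
At the end, for the whole second after the job is handed in: yellow cup down on its peg (7 mm off axis, 4 mm high, 0.1 rad tilt at most), red cup at the pointer (10 mm sideways at most), other cups on their pegs, carousel at rest, fingers at its handle pressing with over 2 N (horizontal distance between cup_yellow and peg below 0.007 m and angle between cup_yellow's own z axis and vertical above 3.04 rad and z of cup_yellow in the frame of peg below 0.099 m and y of cup_red in the frame of stand between -0.01 and 0.01 m and x of cup_red in the frame of stand below -0.07 m and not (angle between cup_red's own z axis and vertical below 2.8 rad or z of cup_red in the frame of carousel above 0.14 m) and not (angle between cup_blue's own z axis and vertical below 2.8 rad or z of cup_blue in the frame of carousel above 0.14 m) and not (angle between cup_green's own z axis and vertical below 2.8 rad or z of cup_green in the frame of carousel above 0.14 m) and angular speed of carousel below 0.05 rad/s and contact force between the fingers and carousel above 2 N and distance between the grasp point and handle below 0.045 m); the arm keeps its last pose, push and grip.
It fails at once if a cup on the carousel is knocked off or lifted from its peg ((angle between cup_red's own z axis and vertical below 2.8 rad or z of cup_red in the frame of carousel above 0.14 m) or (angle between cup_blue's own z axis and vertical below 2.8 rad or z of cup_blue in the frame of carousel above 0.14 m) or (angle between cup_green's own z axis and vertical below 2.8 rad or z of cup_green in the frame of carousel above 0.14 m)).
It fails at once if the carousel is spun (over 4 rad/s) (angular speed of carousel above 4 rad/s).
It fails at once if a loose bystander is moved by more than 25 mm (distance of any of glue_stick, card_pack, bone_folder from where it was at the start of the episode above 0.025 m).
It also fails if it takes over 61 s, if anything falls off the work surface, if the arm or the gripper's body presses on something with over 40 N, if the wrist force passes 120 N, or if a joint passes its speed limit or range.

ROBOT

A 6-joint arm with a two-finger parallel gripper is mounted at the origin on a cart in front of the work surface, level with it; the furniture and walls round the work are solid. World frame = base frame: x ahead of the robot, y to its left, z up, the work surface at z = 0. Lengths are in m, angles in degrees, forces in N, time in s.
With the tool pointing down it reaches from about 0.325 to 0.775 m from the base axis. Payload 5.5 kg.
Tool frame: the origin (TCP) lies midway between the tips of the shut fingers; the grasp point (between the pads) lies 19 mm behind it; z points along the fingers, y is the line along which they close (so a half turn about z gives the same grasp; the last joint's range is limited). The gripper opens to 85 mm and grips with 20 to 120 N. Pads are 22 mm wide; open, the fingers measure 114 mm over their backs; the gripper's body (76 mm by 85 mm) begins 54 mm behind the grasp point. The pads swing forward as they close: fully open they stand 13 mm farther back than shut.
Start: joints at [-72.29, 5.22, 70.514, -0, 104.267, -3.249], TCP at [0.215, -0.56, 0.231] pointing down, gripper open.
Joint ranges: [-164.24, 164.24], [-49.07, 125.15], [9.68, 141.18], [-86.29, 266.29], [3.28, 154.24], [-151.56, 151.56]. Speed limits (degrees/s): [147.25, 147.25, 172.46, 180, 180, 180].

INTERFACE

Orientations are given as a 3x3 rotation matrix whose columns are the frame's x, y, z axes.
In Python, from rig import read_state, cams, robot gives the robot as it stands. The module is installed in compiled form; this text tells all that it offers.
- The arm moves only by the shell command python3 -m inch 'ROWS' [FORCE]. ROWS is JSON, a list of rows, each an object with "offset": the shift along the world's x, y, z as a fraction of full scale, a list of three; "dr": the turn, a rotation vector about the world's x, y, z as a fraction of full scale, a list of three; "claw": the opening, from 0 (shut) to 1 (fully open). A call has 1 to 20 rows; each row shifts and turns the commanded pose from where the row before left it; what a row does not reach is not made up. Full scale, the value 1, is 0.04 m for a shift and 0.15 rad for a turn. A row lasts 1/10 s, in which the tool goes at most 50 mm and 8.59 degrees, less where a joint would pass 70% of its speed; a pose out of reach is approached as far as the arm can. A call with a number of a shift or a turn outside -1 to 1 is refused whole. A call with a gripper value outside its range is refused whole. The fingers move at their own pace and stop on an object; FORCE is the grip in N (left out, the last holds). Time passes only in rows, so rows that do not move let the fingers close. It gives the time, the measured TCP pose, the force, the opening and the grip force at its end, in the units of the state.
- read_state(): the state, without advancing time (a new reading comes with each control period).
- cams.grab_frame(name): name is "scene" or "top" or "wrist"; returns (picture, depth): 400x640x3 uint8, blue, green, red; 400x640 float32, m along the optical axis (not along the pixel's ray), 0 where there is no reading.
- cams.calibration(name): a dict with "camera_matrix" (3x3 intrinsics, pixels), "k1" (the pictures are not rectified: a ray, as slopes to the right and down, at radius r is drawn at 1 + k1 r^2 times it, then the intrinsics apply), "T" (4x4, takes a point from camera to world coordinates). Camera axes: x right, y down, z forward; pixel columns grow to the right and rows downward; lengths in m; the calibration is good to about 2 mm. A picture is of the moment at which its call begins: read the wrist's pose just before it. calibration takes no time and is no camera call; for the wrist camera it gives the pose at the moment of the call.
- robot.close_job(): hands the job in; it is judged then, once.
The state is a dict: "time_s": time; "joints": joint angles; "qvel": joint speeds; "tau": joint torques, N m; "ee_pos": TCP position; "ee_rot": TCP orientation; "contact_force": force on the tool from outside, world axes, zero at the start; "ft_torque": the same for the moment, N m; "width": opening from 0.0 (shut) to 1.0 (fully open); "gripper_force": force on a finger pad.
Only numpy, scipy, OpenCV 4.12 (cv2) and the standard library are available. Lean on these libraries where they do the work, as an engineer would, in place of code of your own. Each camera call takes 0.05 s, during which the arm holds its last target. There are 200 camera calls.

## Working session

There is one attempt and no reset: what is moved stays moved. The work goes in short steps, Python scripts to look and compute and a shell command to move; the robot and the scene stay as the last step left them, time stands still between calls to the robot, and variables do not carry over. Pictures are saved under pics/ and viewed, at most 10 in all, crops included, and the job is handed in when it is done.

```bash
mkdir -p pics; cat > h.py <<'E'
import numpy as np, cv2
from rig import read_state, cams, robot
def grab(n):
    c=cams.calibration(n); im,d=cams.grab_frame(n); return im,d,c
def ray(c,u,v):
    K=np.array(c["camera_matrix"]);k=c["k1"];T=np.array(c["T"])
    p=cv2.undistortPoints(np.array([[[u,v]]],float),K,np.array([k,0,0,0,0.]))[0,0]
    return T[:3,3],T[:3,:3]@np.array([p[0],p[1],1])
def onz(c,u,v,z):
    o,r=ray(c,u,v); return o+r*(z-o[2])/r[2]
def dep(c,d,u,v):
    o,r=ray(c,u,v); return o+r*d[int(round(v)),int(round(u))]
E
python3 - <<'E'
from h import *
a,d,c=grab("top"); cv2.imwrite("pics/top.png",a); np.savez("top.npz",a=a,d=d)
b,d2,c2=grab("scene"); cv2.imwrite("pics/scene.png",b); np.savez("scene.npz",a=b,d=d2)
print(c,c2,read_state()["time_s"])
E
```

```text
{'camera_matrix': array([[516.72415475,   0.        , 311.25603781],
       [  0.        , 516.72415475, 200.21018051],
       [  0.        ,   0.        ,   1.        ]]), 'k1': 0.0025628514923985665, 'T': array([[-0.00842934, -0.99119712,  0.13212579,  0.3644693 ],
       [-0.99989098,  0.00675292, -0.01313098,  0.0869425 ],
       [ 0.01212315, -0.13222207, -0.99114598,  1.52365631],
       [ 0.        ,  0.        ,  0.        ,  1.        ]])} {'camera_matrix': array([[429.28388689,   0.        , 315.45851486],
       [  0.        , 429.28388689, 200.28194025],
       [  0.        ,   0.        ,   1.        ]]), 'k1': -0.08138455979305552, 'T': array([[-0.50441574, -0.62299667,  0.59786279, -0.11021283],
       [-0.86344925,  0.36753574, -0.34550378,  0.4875508 ],
       [-0.00448824, -0.69050173, -0.72331682,  0.94065721],
       [ 0.        ,  0.        ,  0.        ,  1.        ]])} 0.1
```

View pics/top.png

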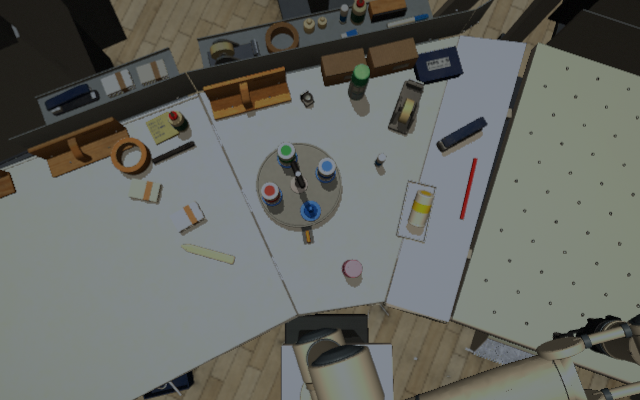

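View pics/scene.png

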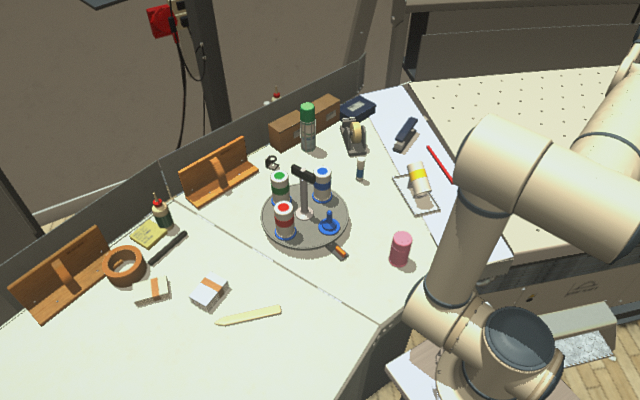

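The top view shows the yellow-banded cup in its tray at (421,208), the empty blue peg at (311,211), the pointer at (307,234), and the red, green and blue cups at (270,194), (287,152) and (326,169). It also shows the pink look-alike at (352,269) and the glue stick at (380,160).

Things that could be taken for the yellow cup: the pink cup (352,269), the carousel cups, and the tape dispenser (406,106). I choose (421,208), since it has a yellow band and lies in the sloping rest.

```bash
python3 - <<'E'
from h import *
f=np.load("top.npz");a,d=f["a"],f["d"];c=cams.calibration("top")
g=np.load("scene.npz");b,d2=g["a"],g["d"];c2=cams.calibration("scene")
x=cv2.resize(a[120:250,230:450],None,fx=3.6,fy=3.6,interpolation=cv2.INTER_CUBIC)
cv2.imwrite("pics/crop.png",x)
hsv=cv2.cvtColor(a,cv2.COLOR_BGR2HSV)
def blob(n,lo,hi,box,z):
    m=cv2.inRange(hsv,lo,hi); k=np.zeros_like(m);k[box[1]:box[3],box[0]:box[2]]=1;m=m*k
    nn,l,s,ce=cv2.connectedComponentsWithStats(m)
    for i in np.argsort(-s[1:,4])[:2]+1:
        if s[i,4]<8: continue
        P=onz(c,*ce[i],z); print(n,s[i,4],ce[i].round(1),P.round(4),"depth",dep(c,d,*ce[i]).round(3))
blob("red",(0,120,60),(8,255,255),(255,180,285,203),.137)
blob("red2",(170,120,60),(180,255,255),(255,180,285,203),.137)
blob("green",(45,120,40),(85,255,255),(275,140,300,165),.137)
blob("blue",(95,120,60),(125,255,255),(314,155,340,180),.137)
blob("peg",(95,120,40),(125,255,255),(295,195,325,225),.05)
blob("pointer",(8,130,60),(25,255,255),(297,222,320,250),.022)
blob("yel",(20,120,60),(35,255,255),(400,180,440,240),.05)
blob("handle",(0,0,0),(180,255,45),(285,160,315,200),.204)
# yellow cup/tray points from depth
for v in range(180,240,6):
  print(v,[tuple((dep(c,d,u,v)*1000).round().astype(int).tolist()) for u in range(402,438,7)])
E
```

```text
red 70 [269.1 190. ] [0.5779 0.1828 0.137 ] depth [0.578 0.183 0.139]
green 71 [285.5 149.8] [0.6891 0.1381 0.137 ] depth [0.688 0.138 0.142]
blue 74 [326.4 165.7] [0.6442 0.0264 0.137 ] depth [0.644 0.026 0.136]
blue 10 [317.  176.5] [0.6144 0.0524 0.137 ] depth [0.632 0.05  0.039]
peg 313 [310.1 210.5] [0.5313 0.071  0.05  ] depth [0.526 0.071 0.098]
pointer 40 [307.6 236.2] [0.4592 0.0785 0.022 ] depth [0.459 0.078 0.018]
yel 151 [420.7 207.5] [ 0.5375 -0.2475  0.05  ] depth [ 0.532 -0.237  0.096]
yel 30 [425.4 192.8] [ 0.5804 -0.2626  0.05  ] depth [ 0.574 -0.252  0.096]
handle 105 [292.3 165.2] [0.6326 0.1179 0.204 ] depth [0.633 0.118 0.203]
handle 90 [299.6 181.8] [0.5887 0.0992 0.204 ] depth [0.589 0.099 0.201]
180 [(627, -206, -3), (625, -225, 7), (627, -248, -3), (625, -268, 5), (626, -289, 4), (627, -312, -5)]
186 [(609, -206, -3), (608, -225, 5), (609, -248, -6), (607, -267, 5), (607, -287, 9), (609, -311, -4)]
192 [(590, -204, 5), (590, -226, 0), (590, -246, 1), (577, -247, 89), (590, -289, -1), (589, -308, 4)]
198 [(572, -203, 5), (573, -225, -2), (560, -227, 88), (557, -242, 109), (557, -261, 110), (572, -308, 1)]
204 [(555, -205, -7), (554, -224, 1), (543, -226, 87), (542, -243, 99), (542, -264, 94), (553, -307, 4)]
210 [(535, -201, 9), (536, -223, 1), (526, -225, 88), (526, -245, 89), (535, -284, 9), (535, -307, 1)]
216 [(519, -203, -4), (514, -214, 43), (510, -226, 81), (510, -246, 81), (517, -283, 12), (517, -304, 9)]
222 [(500, -201, 2), (496, -212, 53), (493, -226, 79), (493, -247, 76), (500, -285, 0), (499, -304, 5)]
228 [(483, -202, -3), (483, -222, 1), (482, -242, 1), (483, -264, -4), (482, -284, 2), (482, -306, -3)]
234 [(465, -200, 5), (464, -220, 6), (465, -242, 1), (464, -262, 3), (465, -285, -5), (464, -305, -1)]
```

View pics/crop.png

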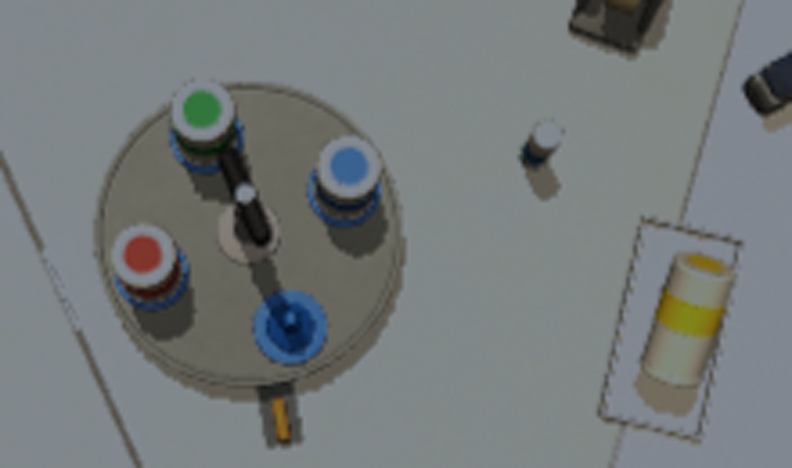

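The crop confirms the choice: yellow band and yellow dot, closed bottom at the far end, mouth towards the robot. The cup circle's radius (85 mm) and the pointer's distance (154 mm) both match the sizes given. The carousel axis is at (0.611, 0.105), the peg at about (0.533, 0.071), and red must turn about +76°.

```bash
python3 - <<'E'
from h import *
s=read_state();print(np.round(s["ee_rot"],3).tolist(),s["ee_pos"])
T=cams.calibration("wrist");print(T["camera_matrix"][0],np.round(T["T"],3).tolist())
E
python3 -m inch '[{"offset":[0.7,0.8,0.2],"dr":[0,0,0],"claw":1},{"offset":[0.7,0.8,0.2],"dr":[0,0,0],"claw":1},{"offset":[0.7,0.8,0.2],"dr":[0,0,0],"claw":1},{"offset":[0.7,0.8,0.2],"dr":[0,0,0],"claw":1},{"offset":[0.7,0.8,0.2],"dr":[0,0,0],"claw":1},{"offset":[0.7,0.8,0.2],"dr":[0,0,0],"claw":1},{"offset":[0.7,0.8,0],"dr":[0,0,0],"claw":1},{"offset":[0.7,0.8,0],"dr":[0,0,0],"claw":1},{"offset":[0.7,0.8,0],"dr":[0,0,0],"claw":1},{"offset":[0.7,0.6,0],"dr":[0,0,0],"claw":1},{"offset":[0.5,0,0],"dr":[0,0,0],"claw":1},{"offset":[0,0,0],"dr":[0,0,0],"claw":1},{"offset":[0,0,0],"dr":[0,0,0],"claw":1}]'
```

```text
[[0.934, 0.358, -0.001], [0.358, -0.934, 0.002], [0.0, -0.002, -1.0]] [ 0.21453322 -0.56008581  0.23025383]
[309.48474028   0.         319.51442314] [[0.358, -0.884, -0.301, 0.294], [-0.934, -0.339, -0.114, -0.532], [-0.002, 0.322, -0.947, 0.373], [0.0, 0.0, 0.0, 1.0]]
time_s: 1.4
ee_pos: [0.5144, -0.2483, 0.2785]
ee_rot: [[0.934, 0.358, -0.002], [0.358, -0.934, 0.001], [-0.001, -0.001, -1.0]]
contact_force: [0.2, 0.5, -0.4]
width: 0.999
gripper_force: 0.0
```

```bash
python3 -m inch '[{"offset":[0.3,0,0],"dr":[0,0,-0.96],"claw":1},{"offset":[0.3,0,0],"dr":[0,0,-0.96],"claw":1},{"offset":[0,0,0],"dr":[0,0,-0.96],"claw":1},{"offset":[0,0,0],"dr":[0,0,-0.96],"claw":1},{"offset":[0,0,0],"dr":[0,0,0],"claw":1},{"offset":[0,0,0],"dr":[0,0,0],"claw":1}]'
python3 - <<'E'
from h import *
a,d,c=grab("wrist"); cv2.imwrite("pics/w1.png",a); np.savez("w1.npz",a=a,d=d)
h=cv2.cvtColor(a,cv2.COLOR_BGR2HSV); m=cv2.inRange(h,(20,110,60),(35,255,255))
nn,l,s,ce=cv2.connectedComponentsWithStats(m)
for i in range(1,nn):
    if s[i,4]<60: continue
    P=np.array([dep(c,d,x,y) for y,x in np.argwhere(l==i) if d[y,x]>0])
    print(s[i],ce[i].round(1),"med",np.median(P,0).round(4),"min",np.percentile(P,3,0).round(3),"max",np.percentile(P,97,0).round(3))
    (e,ax,an)=cv2.fitEllipse(np.argwhere(l==i)[:,::-1].astype(np.float32));print(e,ax,an)
print(cams.calibration("wrist")["T"].round(3).tolist())
E
```

```text
time_s: 2.0
ee_pos: [0.5379, -0.2489, 0.2795]
ee_rot: [[0.979, -0.206, 0.0], [-0.206, -0.979, -0.0], [0.0, 0.0, -1.0]]
contact_force: [-0.4, 0.2, -0.2]
width: 0.995
gripper_force: 0.0
[301 133  28  18 385] [314.1 141.2] med [ 0.5758 -0.2517  0.0935] min [ 0.569 -0.264  0.082] max [ 0.583 -0.24   0.104]
(314.10247802734375, 141.17335510253906) (14.231694221496582, 22.99003791809082) 91.87153625488281
[292 163  44  29 684] [313.2 180.3] med [ 0.5338 -0.2412  0.0929] min [ 0.521 -0.265  0.081] max [ 0.548 -0.22   0.101]
(313.34271240234375, 173.10787963867188) (30.146284103393555, 38.28249740600586) 90.69001770019531
[[-0.206, -0.927, -0.315, 0.621], [-0.979, 0.195, 0.067, -0.267], [-0.001, 0.322, -0.947, 0.422], [0.0, 0.0, 0.0, 1.0]]
```

View pics/w1.png

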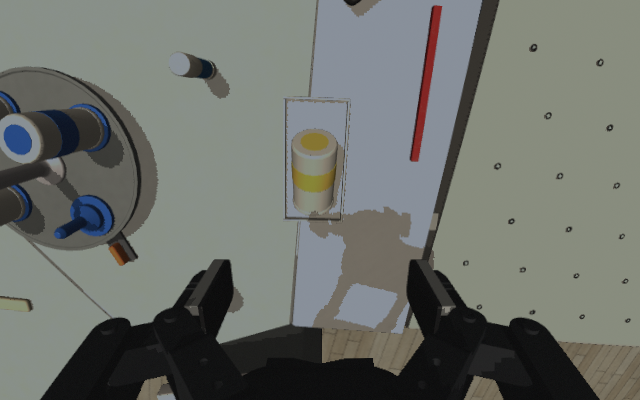

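The dot is at (314,141) and the band at (313,178), with the cup axis lined up with the tool. The bottom centre is at (0.576, -0.252, 0.094), consistent with the top view. I'll tilt the tool 15° and grip about 36 mm from the bottom.

```bash
python3 -m inch '[{"offset":[0.175,0,-0.78],"dr":[0.18,0.855,0],"claw":1},{"offset":[0.175,0,-0.78],"dr":[0.18,0.855,0],"claw":1},{"offset":[0.175,0,-0.78],"dr":[0,0,0],"claw":1},{"offset":[0.175,0,-0.78],"dr":[0,0,0],"claw":1},{"offset":[0,0,0],"dr":[0,0,0],"claw":1},{"offset":[0,0,0],"dr":[0,0,0],"claw":1}]'
```

```text
time_s: 2.65
ee_pos: [0.5661, -0.2484, 0.1549]
ee_rot: [[0.945, -0.207, -0.255], [-0.2, -0.978, 0.054], [-0.26, 0.0, -0.966]]
contact_force: [0.2, 0.1, 0.8]
width: 1.001
gripper_force: 0.0
```

```bash
python3 -m inch '[{"offset":[-0.156,0.025,-0.6],"dr":[0,0,0],"claw":1},{"offset":[-0.156,0.025,-0.6],"dr":[0,0,0],"claw":1},{"offset":[-0.156,0.025,-0.6],"dr":[0,0,0],"claw":1},{"offset":[-0.156,0.025,-0.6],"dr":[0,0,0],"claw":1},{"offset":[0,0,0],"dr":[0,0,0],"claw":1},{"offset":[0,0,0],"dr":[0,0,0],"claw":1}]' 40 && python3 -m inch '[{"offset":[0,0,0],"dr":[0,0,0],"claw":0.2},{"offset":[0,0,0],"dr":[0,0,0],"claw":0.2},{"offset":[0,0,0],"dr":[0,0,0],"claw":0.2},{"offset":[0,0,0],"dr":[0,0,0],"claw":0.2},{"offset":[0,0,0],"dr":[0,0,0],"claw":0.2},{"offset":[0,0,0],"dr":[0,0,0],"claw":0.2}]' 40
```

```text
time_s: 3.25
ee_pos: [0.5423, -0.2449, 0.0616]
ee_rot: [[0.945, -0.209, -0.25], [-0.202, -0.978, 0.052], [-0.256, 0.001, -0.967]]
contact_force: [0.5, -0.7, 0.4]
width: 1.002
gripper_force: 0.0
time_s: 3.85
ee_pos: [0.5432, -0.2441, 0.0607]
ee_rot: [[0.946, -0.208, -0.25], [-0.201, -0.978, 0.053], [-0.255, 0.0, -0.967]]
contact_force: [2.2, 2.6, 6.7]
width: 0.586
gripper_force: 40.5
```

```bash
python3 -m inch '[{"offset":[0,0,0.4],"dr":[0,0,0],"claw":0.2},{"offset":[0,0,0.8],"dr":[0,0,0],"claw":0.2},{"offset":[0,0,0.8],"dr":[0,0,0],"claw":0.2},{"offset":[0,0,0.8],"dr":[0,0,0],"claw":0.2},{"offset":[0,0,0.8],"dr":[0,0,0],"claw":0.2},{"offset":[-0.2,0,0.3],"dr":[-0.18,-0.853,0],"claw":0.2},{"offset":[-0.2,0,0.3],"dr":[-0.18,-0.853,0],"claw":0.2},{"offset":[-0.2,0,0.3],"dr":[-0.18,-0.853,0],"claw":0.2},{"offset":[-0.2,0,0.3],"dr":[-0.18,-0.853,0],"claw":0.2},{"offset":[-0.2,0,0],"dr":[-0.18,-0.853,0],"claw":0.2},{"offset":[-0.2,0,0],"dr":[-0.18,-0.853,0],"claw":0.2},{"offset":[-0.2,0,0],"dr":[-0.18,-0.853,0],"claw":0.2},{"offset":[-0.2,0,0],"dr":[-0.18,-0.853,0],"claw":0.2},{"offset":[0,0,0],"dr":[0,0,0],"claw":0.2},{"offset":[0,0,0],"dr":[0,0,0],"claw":0.2}]'
```

```text
time_s: 5.35
ee_pos: [0.4768, -0.2446, 0.2514]
ee_rot: [[0.693, -0.209, 0.69], [-0.149, -0.978, -0.148], [0.706, -0.0, -0.708]]
contact_force: [-0.3, -0.2, 0.5]
width: 0.589
gripper_force: 41.2
```

```bash
python3 -m inch '[{"offset":[0.1,0.5,0],"dr":[0,0,0.776],"claw":0.2},{"offset":[0.19,0.88,0],"dr":[0,0,0.776],"claw":0.2},{"offset":[0.19,0.88,0],"dr":[0,0,0.776],"claw":0.2},{"offset":[0.19,0.88,0],"dr":[0,0,0],"claw":0.2},{"offset":[0.19,0.88,0],"dr":[0,0,0],"claw":0.2},{"offset":[0.19,0.88,0],"dr":[0,0,0],"claw":0.2},{"offset":[0.19,0.88,0],"dr":[0,0,0],"claw":0.2},{"offset":[0.19,0.88,0],"dr":[0,0,0],"claw":0.2},{"offset":[0.19,0.88,0],"dr":[0,0,0],"claw":0.2},{"offset":[0.1,0.41,-0.5],"dr":[0,0,0],"claw":0.2},{"offset":[0,0,-0.5],"dr":[0,0,0],"claw":0.2},{"offset":[0,0,0],"dr":[0,0,0],"claw":0.2},{"offset":[0,0,0],"dr":[0,0,0],"claw":0.2}]'
python3 - <<'E'
from h import *
a,d,c=grab("top");b,d2,c2=grab("scene");w,d3,c3=grab("wrist")
np.savez("p2.npz",a=a,d=d,b=b,d2=d2,w=w,d3=d3)
A=cv2.resize(a[140:260,250:370],(400,400),interpolation=3);B=cv2.resize(b[120:280,240:400],(400,400),interpolation=3)
cv2.imwrite("pics/p2.png",np.vstack([np.hstack([A,B]),cv2.resize(w,(320,200))[:, :].repeat(1,0) if 0 else cv2.copyMakeBorder(cv2.resize(w,(320,200)),0,0,0,480,0)]))
print(read_state()["ee_pos"])
E
```

```text
time_s: 6.65
ee_pos: [0.5475, 0.0742, 0.2127]
ee_rot: [[0.701, 0.14, 0.699], [0.098, -0.99, 0.1], [0.706, -0.001, -0.708]]
contact_force: [0.5, -0.7, 0.2]
width: 0.588
gripper_force: 41.4
[0.54734751 0.07327037 0.21328339]
```

View pics/p2.png

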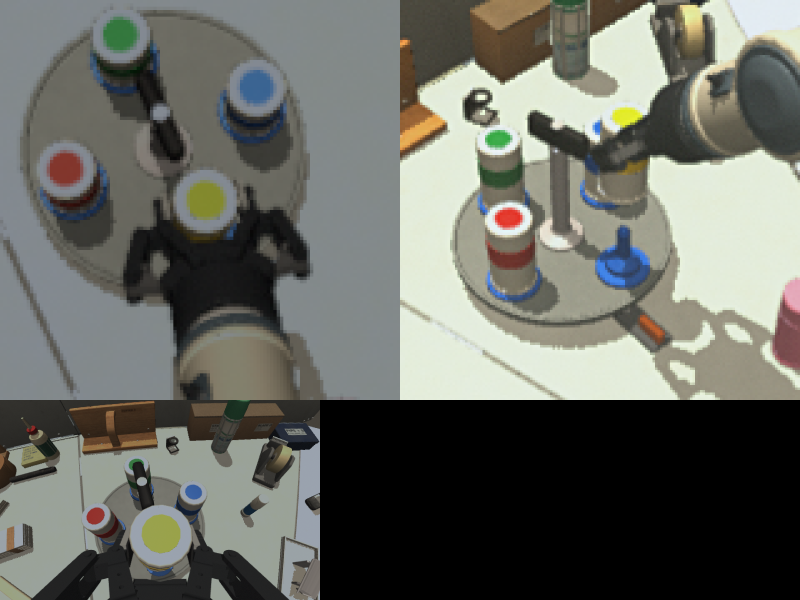

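The yellow cup is in hand with its bottom up, its dot at (205,200) in the top crop, directly in front of the handle bar. I'll measure its offset from the peg and its tilt.

```bash
python3 - <<'E'
from h import *
f=np.load("p2.npz")
def yel(im,d,c,box,name):
    h=cv2.cvtColor(im,cv2.COLOR_BGR2HSV); m=cv2.inRange(h,(22,110,70),(35,255,255));k=np.zeros_like(m);k[box[1]:box[3],box[0]:box[2]]=1
    n,l,s,ce=cv2.connectedComponentsWithStats(m*k);i=1+np.argmax(s[1:,4])
    px=np.argwhere(l==i);P=np.array([dep(c,d,x,y) for y,x in px if d[y,x]>0])
    A=np.c_[P[:,:2],np.ones(len(P))];co,*_=np.linalg.lstsq(A,P[:,2],rcond=None)
    print(name,s[i],ce[i],"med",np.median(P,0).round(4),"slope",co[:2].round(3))
    return ce[i]
ct,cs,cw=[cams.calibration(n) for n in("top","scene","wrist")]
e1=yel(f["a"],f["d"],ct,(295,185,325,215),"top")
e2=yel(f["b"],f["d2"],cs,(315,155,345,176),"scene")
e3=yel(f["w"],f["d3"],cw,(250,190,400,320),"wrist")
def tri(*rs):
    A=0;b=0
    for o,r in rs:
        r=r/np.linalg.norm(r);M=np.eye(3)-np.outer(r,r);A=A+M;b=b+M@o
    return np.linalg.solve(A,b)
print(tri(ray(ct,*e1),ray(cs,*e2)),tri(ray(ct,*e1),ray(cw,*e3)),onz(ct,*e1,.262),onz(cw,*e3,.262))
# recheck peg in wrist / top / scene: post tip
E
```

```text
top [306 195  11  10  94] [311.18085106 199.58510638] med [0.5345 0.0707 0.2553] slope [-0.034  0.074]
scene [325 163  12   8  69] [330.17391304 166.23188406] med [0.536  0.0736 0.2549] slope [-0.417  0.139]
wrist [ 284  229   76   77 4589] [321.79777729 267.10220092] med [0.5353 0.0695 0.2572] slope [-0.006  0.032]
[0.53606982 0.07131368 0.25383249] [0.53494834 0.06989293 0.25779208] [0.5342107  0.07039989 0.262     ] [0.53408919 0.06932377 0.262     ]
```

Offset from the peg is under 2 mm, and tilt is about 0.03 rad. I'll lower it.

```bash
python3 -m inch '[{"offset":[-0.04,0.01,-0.5],"dr":[0,0,0],"claw":0.2},{"offset":[0,0,-0.5],"dr":[0,0,0],"claw":0.2},{"offset":[0,0,-0.5],"dr":[0,0,0],"claw":0.2},{"offset":[0,0,-0.3],"dr":[0,0,0],"claw":0.2},{"offset":[0,0,-0.3],"dr":[0,0,0],"claw":0.2},{"offset":[0,0,-0.2],"dr":[0,0,0],"claw":0.2},{"offset":[0,0,0],"dr":[0,0,0],"claw":0.2}]' && python3 -m inch '[{"offset":[0,0,-0.15],"dr":[0,0,0],"claw":0.2},{"offset":[0,0,-0.15],"dr":[0,0,0],"claw":0.2},{"offset":[0,0,-0.1],"dr":[0,0,0],"claw":0.2},{"offset":[0,0,0],"dr":[0,0,0],"claw":0.2}]'
```

```text
time_s: 7.5
ee_pos: [0.5446, 0.0739, 0.1173]
ee_rot: [[0.702, 0.139, 0.698], [0.097, -0.99, 0.099], [0.705, -0.002, -0.709]]
contact_force: [0.5, -0.0, -0.2]
width: 0.584
gripper_force: 41.4
time_s: 7.9
ee_pos: [0.5445, 0.0741, 0.1015]
ee_rot: [[0.702, 0.139, 0.698], [0.097, -0.99, 0.099], [0.705, -0.002, -0.709]]
contact_force: [0.3, 0.3, -0.6]
width: 0.584
gripper_force: 41.4
```

```bash
python3 -m inch '[{"offset":[0,0,-0.07],"dr":[0,0,0],"claw":0.2},{"offset":[0,0,-0.07],"dr":[0,0,0],"claw":0.2},{"offset":[0,0,0],"dr":[0,0,0],"claw":0.2}]' && python3 -m inch '[{"offset":[0,0,-0.05],"dr":[0,0,0],"claw":0.2},{"offset":[0,0,0],"dr":[0,0,0],"claw":0.2}]'
```

```text
time_s: 8.2
ee_pos: [0.5447, 0.0741, 0.0963]
ee_rot: [[0.702, 0.139, 0.699], [0.098, -0.99, 0.099], [0.706, -0.002, -0.709]]
contact_force: [0.6, -0.6, -0.2]
width: 0.583
gripper_force: 41.4
time_s: 8.4
ee_pos: [0.5448, 0.074, 0.0947]
ee_rot: [[0.701, 0.139, 0.699], [0.098, -0.99, 0.099], [0.706, -0.001, -0.708]]
contact_force: [0.6, -0.3, -1.1]
width: 0.58
gripper_force: 41.3
```

```bash
python3 -m inch '[{"offset":[0,0,-0.04],"dr":[0,0,0],"claw":0.2},{"offset":[0,0,0],"dr":[0,0,0],"claw":0.2}]' && python3 -m inch '[{"offset":[0,0,-0.04],"dr":[0,0,0],"claw":0.2},{"offset":[0,0,0],"dr":[0,0,0],"claw":0.2}]'
```

```text
time_s: 8.6
ee_pos: [0.5453, 0.0741, 0.0943]
ee_rot: [[0.7, 0.139, 0.7], [0.097, -0.99, 0.099], [0.707, -0.001, -0.707]]
contact_force: [-0.6, -0.7, 2.9]
width: 0.585
gripper_force: 41.2
time_s: 8.8
ee_pos: [0.546, 0.074, 0.0943]
ee_rot: [[0.698, 0.139, 0.702], [0.098, -0.99, 0.099], [0.709, -0.001, -0.705]]
contact_force: [-2.4, -1.0, 5.3]
width: 0.583
gripper_force: 40.9
```

```bash
python3 -m inch '[{"offset":[0,0,-0.04],"dr":[0,0,0],"claw":0.2},{"offset":[0,0,0],"dr":[0,0,0],"claw":0.2}]'
```

```text
time_s: 9.0
ee_pos: [0.5465, 0.074, 0.0937]
ee_rot: [[0.697, 0.139, 0.704], [0.097, -0.99, 0.099], [0.711, -0.0, -0.704]]
contact_force: [-2.3, -0.5, 7.8]
width: 0.585
gripper_force: 39.7
```

```bash
cat >> h.py <<'E'
def dot(n,lo,hi,box,z=.137):
    im,d,c=grab(n);h=cv2.cvtColor(im,cv2.COLOR_BGR2HSV);m=cv2.inRange(h,lo,hi);k=np.zeros_like(m);k[box[1]:box[3],box[0]:box[2]]=1
    _,l,s,ce=cv2.connectedComponentsWithStats(m*k);i=1+np.argmax(s[1:,4])
    P=np.array([dep(c,d,x,y) for y,x in np.argwhere(l==i) if d[y,x]>0])
    co,*_=np.linalg.lstsq(np.c_[P[:,:2],np.ones(len(P))],P[:,2],rcond=None)
    print(n,s[i],ce[i].round(1),"med",np.median(P,0).round(4),"slope",co[:2].round(3),"onz",onz(c,*ce[i],z).round(4))
    return im
E
python3 - <<'E'
from h import *
Y=(22,110,60),(35,255,255)
dot("wrist",*Y,(250,190,400,320)); dot("top",*Y,(295,190,325,220))
dot("top",(45,120,40),(85,255,255),(275,140,300,165)); dot("top",(0,120,60),(8,255,255),(255,180,285,203))
E
```

```text
wrist [ 283  228   77   77 4605] [321.2 266. ] med [0.5346 0.0705 0.138 ] slope [-0.01   0.021] onz [0.5348 0.0705 0.137 ]
top [306 201  10  10  77] [310.6 205.9] med [0.5332 0.0695 0.1379] slope [-0.119 -0.038] onz [0.5337 0.0704 0.137 ]
top [281 146   9   9  69] [285.1 149.9] med [0.6886 0.1393 0.1367] slope [0.001 0.002] onz [0.6889 0.1391 0.137 ]
top [265 186  10  10  75] [269.2 190.3] med [0.5779 0.1829 0.1364] slope [-0.08   0.016] onz [0.5771 0.1824 0.137 ]
```

The cup is seated (top at 0.138 m, on axis). I'll release it and back out.

```bash
python3 -m inch '[{"offset":[0,0,0.04],"dr":[0,0,0],"claw":0.2},{"offset":[0,0,0.04],"dr":[0,0,0],"claw":0.7},{"offset":[0,0,0],"dr":[0,0,0],"claw":1},{"offset":[0,0,0],"dr":[0,0,0],"claw":1},{"offset":[0,0,0],"dr":[0,0,0],"claw":1},{"offset":[0,0,0],"dr":[0,0,0],"claw":1},{"offset":[0,0,0],"dr":[0,0,0],"claw":1},{"offset":[-0.2,-0.03,0.2],"dr":[0,0,0],"claw":1},{"offset":[-0.4,-0.06,0.4],"dr":[0,0,0],"claw":1},{"offset":[-0.5,-0.07,0.5],"dr":[0,0,0],"claw":1},{"offset":[-0.5,-0.07,0.5],"dr":[0,0,0],"claw":1},{"offset":[-0.5,-0.07,0.5],"dr":[0,0,0],"claw":1},{"offset":[0,0,0],"dr":[0,0,0],"claw":1}]'
python3 - <<'E'
from h import *
Y=(22,110,60),(35,255,255)
a=dot("top",*Y,(295,190,325,220)); b,_,_=grab("scene"); w,_,_=grab("wrist")
A=cv2.resize(a[140:260,250:370],(400,400),interpolation=3);B=cv2.resize(b[120:280,240:400],(400,400),interpolation=3)
cv2.imwrite("pics/p3.png",np.hstack([A,B]))
s=read_state();print(s["joints"])
E
```

```text
time_s: 10.5
ee_pos: [0.5155, 0.0689, 0.1816]
ee_rot: [[0.721, 0.139, 0.678], [0.101, -0.99, 0.096], [0.685, -0.001, -0.728]]
contact_force: [0.6, 0.3, 1.0]
width: 1.003
gripper_force: 0.0
top [305 202  10  10  76] [309.8 206.3] med [0.5332 0.0721 0.1367] slope [0.055 0.07 ] onz [0.5328 0.0725 0.137 ]
[  0.41864455 -49.00441889 126.75841241   6.07526204  59.82656544
  81.42757871]
```

View pics/p3.png

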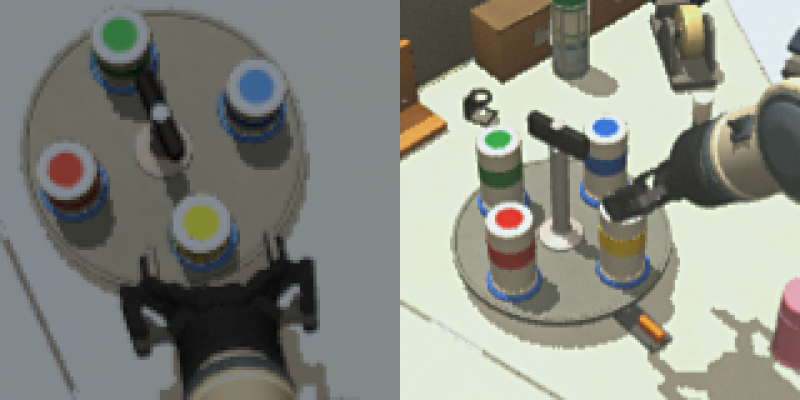

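The cup stands upright on its peg and the jaws are clear. Joint 2 sits near its limit, so I'll go up and set the tool vertical again.

```bash
python3 -m inch '[{"offset":[0,0,0.4],"dr":[0,0,0],"claw":1},{"offset":[0,0,0.7],"dr":[0,0,0],"claw":1},{"offset":[0,0,0.7],"dr":[0,0,0],"claw":1},{"offset":[0,0,0.6],"dr":[-0.118,0.832,0],"claw":1},{"offset":[0,0,0.5],"dr":[-0.118,0.832,0],"claw":1},{"offset":[0.3,0.1,0],"dr":[-0.118,0.832,0],"claw":1},{"offset":[0.4,0.1,0],"dr":[-0.118,0.832,0],"claw":1},{"offset":[0.4,0.2,0],"dr":[-0.118,0.832,0],"claw":1},{"offset":[0.4,0.2,0],"dr":[-0.118,0.832,0],"claw":1},{"offset":[0.4,0.2,0],"dr":[0,0,0.89],"claw":1},{"offset":[0.4,0.1,0],"dr":[0,0,0.89],"claw":1},{"offset":[0,0,0],"dr":[0,0,0],"claw":1},{"offset":[0,0,0],"dr":[0,0,0],"claw":1}]'
python3 - <<'E'
from h import *
print(read_state()["joints"].round(1))
a=dot("top",(0,120,60),(8,255,255),(255,180,285,203))
E
```

```text
time_s: 11.95
ee_pos: [0.606, 0.1049, 0.2912]
ee_rot: [[0.92, 0.392, -0.01], [0.392, -0.92, -0.003], [-0.01, -0.002, -1.0]]
contact_force: [-1.1, -0.8, 0.2]
width: 1.0
gripper_force: 0.0
[ 6.700e+00  9.400e+00  5.990e+01 -1.000e-01  1.113e+02  7.360e+01]
top [265 187   4   8  23] [266.3 190.6] med [0.5756 0.191  0.1367] slope [-0.034  0.209] onz [0.5764 0.1904 0.137 ]
```

```bash
python3 -m inch '[{"offset":[0.06,0.01,-0.5],"dr":[0,0,0],"claw":1},{"offset":[0.06,0.01,-0.5],"dr":[0,0,0],"claw":1},{"offset":[0,0,-0.5],"dr":[0,0,0],"claw":1},{"offset":[0,0,-0.5],"dr":[0,0,0],"claw":1},{"offset":[0,0,-0.5],"dr":[0,0,0],"claw":1},{"offset":[0,0,-0.45],"dr":[0,0,0],"claw":1},{"offset":[0,0,0],"dr":[0,0,0],"claw":1},{"offset":[0,0,0],"dr":[0,0,0],"claw":1}]' 25 && python3 -m inch '[{"offset":[0,0,0],"dr":[0,0,0],"claw":0.6},{"offset":[0,0,0],"dr":[0,0,0],"claw":0.35},{"offset":[0,0,0],"dr":[0,0,0],"claw":0.2},{"offset":[0,0,0],"dr":[0,0,0],"claw":0},{"offset":[0,0,0],"dr":[0,0,0],"claw":0},{"offset":[0,0,0],"dr":[0,0,0],"claw":0},{"offset":[0,0,0],"dr":[0,0,0],"claw":0},{"offset":[0,0,0],"dr":[0,0,0],"claw":0},{"offset":[0,0,0],"dr":[0,0,0],"claw":0}]' 25
```

```text
time_s: 12.8
ee_pos: [0.6105, 0.1055, 0.1758]
ee_rot: [[0.919, 0.394, -0.007], [0.394, -0.919, -0.002], [-0.007, -0.001, -1.0]]
contact_force: [-0.1, 0.7, 0.1]
width: 0.999
gripper_force: 0.0
time_s: 13.7
ee_pos: [0.6112, 0.106, 0.1754]
ee_rot: [[0.919, 0.395, -0.007], [0.395, -0.919, -0.002], [-0.007, -0.001, -1.0]]
contact_force: [-2.6, 1.9, 4.9]
width: 0.179
gripper_force: 41.5
```

The handle is gripped (15 mm opening, small side load). I'll turn it gently.

```bash
python3 -m inch '[{"offset":[0,0,0],"dr":[0,0,0.1],"claw":0},{"offset":[0,0,0],"dr":[0,0,0.2],"claw":0},{"offset":[0,0,0],"dr":[0,0,0.3],"claw":0},{"offset":[0,0,0],"dr":[0,0,0.3],"claw":0},{"offset":[0,0,0],"dr":[0,0,0.3],"claw":0},{"offset":[0,0,0],"dr":[0,0,0.3],"claw":0},{"offset":[0,0,0],"dr":[0,0,0.3],"claw":0},{"offset":[0,0,0],"dr":[0,0,0.3],"claw":0},{"offset":[0,0,0],"dr":[0,0,0.3],"claw":0},{"offset":[0,0,0],"dr":[0,0,0.3],"claw":0},{"offset":[0,0,0],"dr":[0,0,0.3],"claw":0},{"offset":[0,0,0],"dr":[0,0,0.3],"claw":0},{"offset":[0,0,0],"dr":[0,0,0.3],"claw":0},{"offset":[0,0,0],"dr":[0,0,0.3],"claw":0},{"offset":[0,0,0],"dr":[0,0,0.2],"claw":0},{"offset":[0,0,0],"dr":[0,0,0.1],"claw":0}]' 40
```

```text
time_s: 15.3
ee_pos: [0.6111, 0.1061, 0.1754]
ee_rot: [[0.508, 0.861, -0.004], [0.861, -0.508, -0.005], [-0.007, -0.001, -1.0]]
contact_force: [-2.2, 2.8, 4.7]
width: 0.178
gripper_force: 52.4
```

```bash
python3 -m inch '[{"offset":[0,0,0],"dr":[0,0,0.1],"claw":0},{"offset":[0,0,0],"dr":[0,0,0.2],"claw":0},{"offset":[0,0,0],"dr":[0,0,0.3],"claw":0},{"offset":[0,0,0],"dr":[0,0,0.3],"claw":0},{"offset":[0,0,0],"dr":[0,0,0.3],"claw":0},{"offset":[0,0,0],"dr":[0,0,0.3],"claw":0},{"offset":[0,0,0],"dr":[0,0,0.3],"claw":0},{"offset":[0,0,0],"dr":[0,0,0.3],"claw":0},{"offset":[0,0,0],"dr":[0,0,0.3],"claw":0},{"offset":[0,0,0],"dr":[0,0,0.3],"claw":0},{"offset":[0,0,0],"dr":[0,0,0.3],"claw":0},{"offset":[0,0,0],"dr":[0,0,0.3],"claw":0},{"offset":[0,0,0],"dr":[0,0,0.3],"claw":0},{"offset":[0,0,0],"dr":[0,0,0.3],"claw":0},{"offset":[0,0,0],"dr":[0,0,0.3],"claw":0},{"offset":[0,0,0],"dr":[0,0,0.3],"claw":0},{"offset":[0,0,0],"dr":[0,0,0.2],"claw":0},{"offset":[0,0,0],"dr":[0,0,0.1],"claw":0},{"offset":[0,0,0],"dr":[0,0,0],"claw":0},{"offset":[0,0,0],"dr":[0,0,0],"claw":0}]'
python3 - <<'E'
from h import *
a=dot("top",(0,120,60),(8,255,255),(285,190,330,225)); b=dot("scene",(0,120,60),(8,255,255),(305,190,345,225))
dot("top",(8,130,60),(25,255,255),(297,222,320,250),.022)
A=cv2.resize(a[140:260,250:370],(400,400),interpolation=3);B=cv2.resize(b[120:280,240:400],(400,400),interpolation=3)
cv2.imwrite("pics/p4.png",np.hstack([A,B]))
E
```

```text
time_s: 17.3
ee_pos: [0.6109, 0.1061, 0.1754]
ee_rot: [[-0.185, 0.983, 0.001], [0.983, 0.185, -0.007], [-0.007, -0.001, -1.0]]
contact_force: [-3.2, 2.3, 6.3]
width: 0.183
gripper_force: 52.5
top [299 203  11  11  88] [304.  208.3] med [0.5281 0.0884 0.1373] slope [-0.123  0.042] onz [0.5275 0.0885 0.137 ]
scene [316 216  18   9  98] [324.5 221. ] med [0.5066 0.1051 0.0979] slope [-0.168  0.062] onz [0.4815 0.1202 0.137 ]Traceback (most recent call last):
  File "<stdin>", line 3, in <module>
  File "h.py", line 15, in dot
    _,l,s,ce=cv2.connectedComponentsWithStats(m*k);i=1+np.argmax(s[1:,4])
                                                       ~~~~~~~~~^^^^^^^^^
    return _wrapfunc(a, 'argmax', axis=axis, out=out, **kwds)
    return bound(*args, **kwds)
ValueError: attempt to get argmax of an empty sequence
```

```bash
python3 - <<'E'
from h import *
a=dot("top",(22,110,60),(35,255,255),(295,150,350,215)); b,_,_=grab("scene")
A=cv2.resize(a[140:260,250:370],(400,400),interpolation=3);B=cv2.resize(b[120:280,240:400],(400,400),interpolation=3)
cv2.imwrite("pics/p4.png",np.hstack([A,B]))
E
```

```text
top [328 168   6  10  40] [330.3 172.3] med [0.624  0.0167 0.1367] slope [-3.692  4.626] onz [0.6259 0.0159 0.137 ]
```

View pics/p4.png

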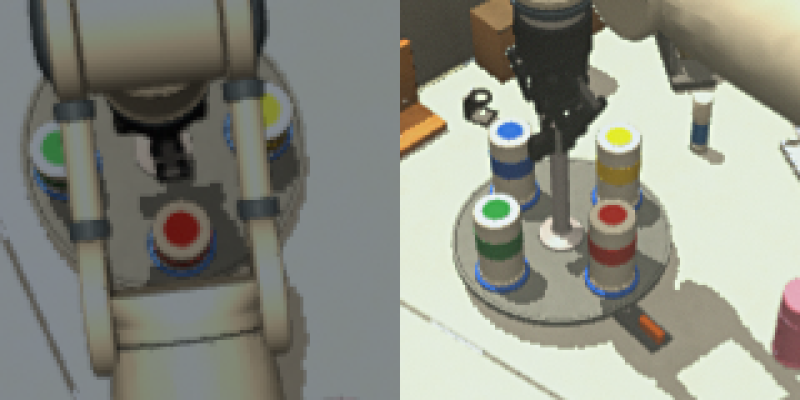

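All four cups are upright on their pegs. Red, at (182,230) in the top crop and (612,245) in the scene crop, lines up between the axis and the orange pointer at (652,328). I'll trim by 1°, settle and hand in.

```bash
python3 -m inch '[{"offset":[0,0,0],"dr":[0,0,-0.06],"claw":0},{"offset":[0,0,0],"dr":[0,0,-0.05],"claw":0},{"offset":[0,0,0],"dr":[0,0,0],"claw":0},{"offset":[0,0,0],"dr":[0,0,0],"claw":0},{"offset":[0,0,0],"dr":[0,0,0],"claw":0},{"offset":[0,0,0],"dr":[0,0,0],"claw":0}]'
python3 - <<'E'
from h import *
dot("top",(0,120,60),(8,255,255),(285,190,330,225))
print(robot.close_job())
E
```

```text
time_s: 18.15
ee_pos: [0.6109, 0.1062, 0.1754]
ee_rot: [[-0.169, 0.986, 0.0], [0.986, 0.169, -0.007], [-0.007, -0.001, -1.0]]
contact_force: [-2.9, 2.1, 5.4]
width: 0.182
gripper_force: 52.4
top [299 204  10  10  86] [303.5 208.4] med [0.528  0.0897 0.1377] slope [0.005 0.025] onz [0.5272 0.0897 0.137 ]
the job is handed in; nothing more can be done
None
```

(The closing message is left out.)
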